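Ink a stamp and hold the roller clear

TASK

Set the stamp with the red rubber face into the pocket of the inking jig, rubber face up and fully down in the pocket, and let go of it. Then take the black handle of the spring-return ink roller, pull it over the stamp until its orange pointer is level with the yellow clip, and finish while holding it there (it springs back if let go), so that I can lay the paper on the inked stamp. Leave the clip and everything else on the table where they are.

Things in the scene. Friction and masses are not known exactly. Their poses are not given: they have to be found in the camera images.
- red_stamp: wooden stamp block with a RED rubber face, 44 mm (its x) by 64 mm (its y) by 36 mm high, about 90 g, lying rubber face up on the table; the top 6 mm is rubber, set in 2 mm from the wood's sides. Origin: centre of the underside; z points up through the rubber. Fits the pocket either way round (half turn)
- pocket (a point): centre of the pocket floor, 10 mm above the table, in the jig (fixed grey board 280 x 170 x 10 mm). Pocket 48 mm (x) by 68 mm (y) inside a rim 8 mm wide and 8 mm high. z up; the roller is pulled along -x. Rails 26 mm high run along x, 55 to 65 mm to either side. A seated stamp stands 28 mm out of the rim; the roller passes 2 mm above it
- inker (a joint): travel of the ink roller carriage along the rails in m: 0 at home (roller 85 mm beyond the pocket's centre, on its +x side), growing as it is pulled along the pocket's -x axis; stop at 0.19. A spring pulls it home with about 1.7 N at 0 and 55 N more per metre (about 11 N near the clip)
- handle (a point): point on the upright black handle of the roller carriage, 112 mm above the table, 20 mm under the handle's top. The handle is 16 mm thick along the pull (x), 36 mm wide (y), and stands free from 88 to 132 mm above the table, on a white bridge. Axes as the pocket's. The carriage (dark roller, white side plates) is 30 mm long (x), 128 mm wide (y)
- pointer (a point): tip of the orange pointer, a 3 mm wide bar sticking out to the +y side of the carriage, 32 mm above the table; level with the handle's middle along x; moves with the carriage. Axes as the pocket's
- mark (a point): centre of the top of the yellow clip on the jig's +y edge: 12 mm (x), 16 mm (y), 10 mm high, top 20 mm above the table, 77 mm beside the pocket's middle line. It sits 130 to 175 mm from the pointer's home along the pull, another place each time; the pointer passes above it. It only slides if pushed with 8 N; leave it. Axes as the pocket's
- blue_stamp: decoy stamp: the same block as red_stamp (44 x 64 x 36 mm) but with a BLUE rubber face; origin at the centre of its underside. Not wanted; leave it
- small_stamp: small square wooden stamp 34 x 34 x 30 mm with a green face; origin under its centre; leave it
- jar_green: small paint jar with a green label, 32 mm across, 55 mm high; origin under its centre; leave it
- jar_pink: small paint jar with a copper-pink label, 32 mm across, 55 mm high; origin under its centre; leave it
- bottle: closed yellow bottle, 48 mm across, 120 mm high; origin under its centre; leave it
- saucer: blue china saucer, 100 mm across, 18 mm high; origin under its centre; leave it
- brush: flat brush with a wooden handle, about 180 mm long, lying on the table; leave it

How it is judged (in metres and radians):
On the way:
1. the red stamp sits fully down in the pocket, rubber up, let go, with the roller still at home (horizontal distance between red_stamp and pocket below 0.006 m and z of red_stamp in the frame of pocket between -0.003 and 0.003 m and angle between red_stamp's own z axis and vertical below 0.06 rad and angle between the y axis of red_stamp and the y axis of pocket, either way round below 0.12 rad and contact force between the fingers and red_stamp below 0.2 N and value of joint inker below 0.02 m), for 0.2 s.
At the end, for the whole second after the job is handed in: red stamp in the pocket (6 mm of centre, 0.12 rad, 3 mm of floor, rubber up within 0.06 rad); fingers alone hold the roller carriage still (over 2 N) with the pointer within 7 mm of the clip's middle along the pull; clip within 5 mm of its start (horizontal distance between red_stamp and pocket below 0.006 m and z of red_stamp in the frame of pocket between -0.003 and 0.003 m and angle between red_stamp's own z axis and vertical below 0.06 rad and angle between the y axis of red_stamp and the y axis of pocket, either way round below 0.12 rad and x of pointer in the frame of mark between -0.007 and 0.007 m and velocity of joint inker between -0.01 and 0.01 m/s and contact force between the fingers and inker above 2 N and contact force between each of red_stamp, blue_stamp, small_stamp, jar_green, jar_pink, bottle, saucer, brush and inker below 0.5 N and distance of mark from where it was at the start of the episode below 0.005 m); the arm keeps its last pose, push and grip.
It fails at once if another thing on the table is moved more than 30 mm (distance of any of blue_stamp, small_stamp, jar_green, jar_pink, bottle, saucer, brush from where it was at the start of the episode above 0.03 m).
It also fails if it takes over 48 s, if anything falls off the work surface, if the arm or the gripper's body presses on something with over 40 N, if the wrist force passes 120 N, or if a joint passes its speed limit or range.

ROBOT

A 6-joint arm with a two-finger parallel gripper is mounted at the origin on the work surface. World frame = base frame: x ahead of the robot, y to its left, z up, the work surface at z = 0. Lengths are in mm, angles in rad, forces in N, time in s.
With the tool pointing down it reaches from about 400 to 925 mm from the base axis. Payload 12.5 kg.
Tool frame: the origin (TCP) lies between the finger pads; the fingertips stand 11 mm ahead of it and the grasp point (between the pads) lies 8 mm behind it (env.tip_extent is the distance from the TCP to the fingertips, in mm); x points along the fingers, z is the direction in which the jaws open and shut, and the axes are right-handed (so a half turn about x gives the same grasp; the last joint's range is limited). The gripper opens to 95 mm and grips with 3 to 60 N. Pads are 20 mm wide; open, the fingers measure 119 mm over their backs; the gripper's body (75 mm by 180 mm) begins 59 mm behind the grasp point.
Start: joints at [1.203, 0.491, 1.559, -0, 1.092, -0.106], TCP at [161.744, 603.725, 225.661] pointing down, gripper open.
Joint ranges: [-3.1, 3.1], [-0.84, 2.19], [0.05, 2.79], [-1.13, 4.28], [0.06, 2.93], [-2.69, 2.69]. Speed limits (rad/s): [2.22, 2.22, 2.79, 3.14, 3.14, 3.14].

INTERFACE

Orientations are given as [roll, pitch, yaw] about the fixed x, y, z axes, in that order (R = Rz(yaw) Ry(pitch) Rx(roll)).
In Python, from cell import status, imaging, env gives the robot as it stands. The module is installed in compiled form; this text tells all that it offers.
- The arm moves only by the tool apply_moves, never from a script. Its argument "increments" is a list of rows, each a list of 5 numbers: the closure, from 0 (fully open) to 1 (shut), then the shift along the tool's x, y, z in mm, then the turn about the tool's x in degrees. A call has 1 to 10 rows; each row shifts and turns the commanded pose from where the row before left it, along the tool's axes as they then stand; what a row does not reach is not made up. A row lasts 1/10 s, in which the tool goes at most 50 mm and 8.59 degrees, less where a joint would pass 70% of its speed; a pose out of reach is approached as far as the arm can. A call with a gripper value outside its range is refused whole. The fingers move at their own pace and stop on an object; the grip force is fixed at half the most. Time passes only in rows, so rows that do not move let the fingers close. It gives the time, the measured TCP pose, the force and the opening at its end, in the units of the state.
- status.state(): the state, without advancing time (a new reading comes with each control period).
- imaging.read_camera(name): name is "side" or "top"; returns a dict with "pixels" (420x560x3 uint8, red, green, blue), "fovy" (degrees; the focal length in pixels is half the picture's height over the tangent of half this angle, whatever the lens; pixels are square), "cx", "cy" (the principal point, pixels), "distortion" ([k1, k2, p1, p2, k3] as OpenCV has them; the pictures are not rectified), "R" (3x3) and "t" (3): a world point X has camera coordinates R X + t. Camera axes: x right, y down, z forward; pixel columns grow to the right and rows downward; lengths in mm; the calibration is good to about 2 mm. A picture is of the moment at which its call begins. There is no depth.
- env.job_done(): hands the job in, once; it reports no verdict.
The state is a dict: "t": time; "joints": joint angles; "qvel": joint speeds; "tau": joint torques, N m; "eef_pos": TCP position; "tcp_rot": TCP orientation; "ft_force": force on the tool from outside, world axes, zero at the start; "moment": the same for the moment, N m; "opening": opening from 0.0 (shut) to 1.0 (fully open).
Only numpy, scipy, OpenCV 4.12 (cv2) and the standard library are available. Lean on these libraries where they do the work, as an engineer would, in place of code of your own. Each camera call takes 0.05 s, during which the arm holds its last target. There are 200 camera calls.

## Working session

There is one attempt and no reset: what is moved stays moved. The work goes in short steps, Python scripts to look and compute and a tool call to move; the robot and the scene stay as the last step left them, time stands still between calls to the robot, and variables do not carry over. Pictures are saved under pics/ and viewed, about 8 in all and at most 12, crops included, and the job is handed in when it is done.

Besides the shell and the picture viewer there is one more tool, called as name([rows], argument=value, ...), one row to a line, values as JSON. apply_moves: Moves the arm, as the interface text tells. Its arguments: {"type":"object","properties":{"increments":{"type":"array"}},"required":["increments"]}

```bash
mkdir -p pics; cat > h.py <<'E'
import numpy as np, cv2
from cell import status, imaging, env
def cam(n):
    c=imaging.read_camera(n); p=c["pixels"]; f=p.shape[0]/2/np.tan(np.radians(c["fovy"])/2)
    c["K"]=np.array([[f,0,c["cx"]],[0,f,c["cy"]],[0,0,1.]]); c["D"]=np.array(c["distortion"],float)
    c["R"]=np.array(c["R"],float); c["t"]=np.array(c["t"],float); return c
def save(c,name,crop=None,s=1):
    p=c["pixels"][...,::-1]
    if crop: p=p[crop[1]:crop[3],crop[0]:crop[2]]
    cv2.imwrite("pics/"+name,cv2.resize(p,None,fx=s,fy=s,interpolation=cv2.INTER_CUBIC))
def ray(c,uv,z):
    u=cv2.undistortPoints(np.array(uv,float).reshape(-1,1,2),c["K"],c["D"]).reshape(-1,2)
    d=np.c_[u,np.ones(len(u))]@c["R"]; o=-c["R"].T@c["t"]
    return o+d*((z-o[2])/d[:,2])[:,None]
def proj(c,X):
    return cv2.projectPoints(np.array(X,float).reshape(-1,1,3),cv2.Rodrigues(c["R"])[0],c["t"],c["K"],c["D"])[0].reshape(-1,2)
E
python3 - <<'E'
from h import *
for n in("top","side"):
    c=cam(n); save(c,n+"0.png",s=1.4); print(n,-c["R"].T@c["t"],c["R"].round(2).tolist())
print(status.state(),env.tip_extent)
E
```

```text
top [ 511.35779906   22.7346173  1216.84373186] [[-0.01, -1.0, -0.0], [-1.0, 0.01, -0.07], [0.07, -0.0, -1.0]]
side [269.11006025 755.41326989 894.15139536] [[-0.93, -0.37, -0.02], [-0.24, 0.65, -0.72], [0.28, -0.67, -0.69]]
{'t': 0.1, 'joints': array([ 1.20342164e+00,  4.91500339e-01,  1.55933946e+00,  6.08443656e-06,
        1.09170300e+00, -1.05598633e-01]), 'qvel': array([ 1.17990188e-03, -1.83808285e-03, -7.88836042e-04,  5.91616867e-06,
        1.18731965e-03, -1.04649980e-03]), 'tau': array([ 2.33250183e-03, -6.13625622e+01, -2.58607990e+01,  6.93391054e-02,
        4.70677461e-02, -2.86940076e-05]), 'eef_pos': array([161.65842585, 603.544334  , 225.13641247]), 'tcp_rot': array([ 3.03031419,  1.56984616, -1.94385366]), 'ft_force': array([ 0.66070981,  0.32684772, -0.53235805]), 'moment': array([ 0.05143811,  0.00341348, -0.02147894]), 'opening': 0.9983553812758446} 11.0
```

View pics/top0.png

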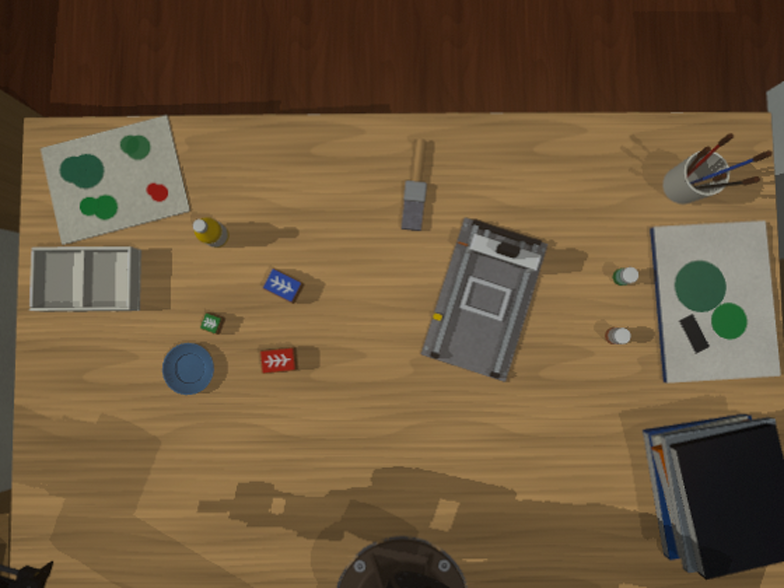

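View pics/side0.png

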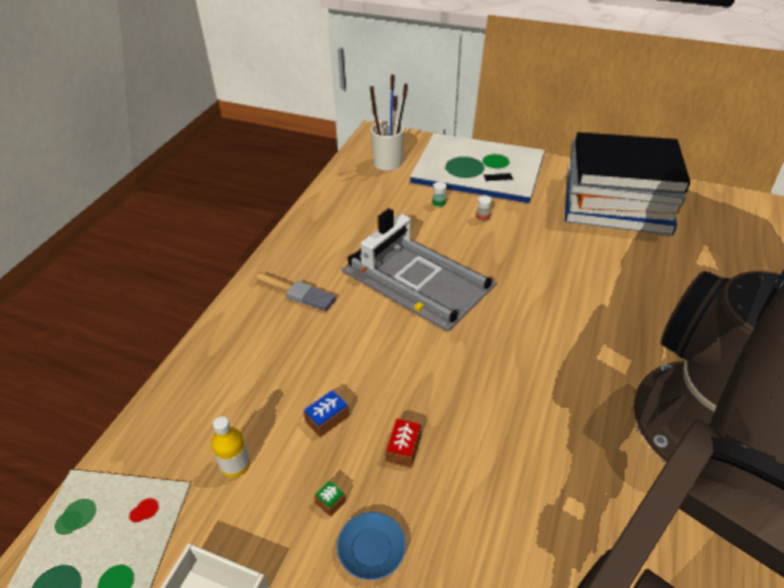

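Top view (full-res px): red stamp at about (198,257), pocket rim (347,213), yellow clip (312,226), black handle (362,178). The jig's home end points away from the robot. In the side view (view px) red is at (404,440) and the pocket at (418,272). Next I measure these.

```bash
cat > m.py <<'E'
from h import *
def blob(c,lo,hi,box,minA=8):
    hsv=cv2.cvtColor(c["pixels"],cv2.COLOR_RGB2HSV); m=cv2.inRange(hsv,lo,hi)
    k=np.zeros_like(m); k[box[1]:box[3],box[0]:box[2]]=1; m=m*k
    cs=[x for x in cv2.findContours(m,cv2.RETR_EXTERNAL,cv2.CHAIN_APPROX_NONE)[0]]
    return max(cs,key=cv2.contourArea),m
def rect(c,cnt,z):
    P=ray(c,cnt.reshape(-1,2),z)[:,:2].astype(np.float32); return cv2.minAreaRect(P)
if __name__=="__main__":
    t=cam("top"); s=cam("side")
    def both(name,z,lo,hi,bt,bs):
        for n,c,b in(("top",t,bt),("side",s,bs)):
            try: print(name,n,rect(c,blob(c,lo,hi,b)[0],z))
            except Exception as e: print(name,n,e)
    both("red",36,(0,150,90),(6,255,255),(180,240,220,272),(270,290,310,335))
    both("clip",20,(22,150,120),(34,255,255),(300,218,325,235),(285,205,315,230))
    both("handle",132,(0,0,0),(180,255,45),(352,168,375,186),(268,145,284,170))
    both("rim",18,(0,0,135),(180,60,255),(325,195,370,230),(278,180,318,210))
    save(t,"jig.png",(290,150,400,280),5)
E
python3 m.py
```

```text
red top ((463.5444030761719, 231.678466796875), (39.552677154541016, 59.74580001831055), 5.281152725219727)
red side ((463.02545166015625, 231.0770721435547), (41.391605377197266, 63.45509338378906), 5.776584625244141)
clip top ((543.2611694335938, -70.1772689819336), (16.031673431396484, 10.691385269165039), 89.27055358886719)
clip side ((543.0111083984375, -69.16787719726562), (13.799949645996094, 19.515018463134766), 19.5069522857666)
handle top ((655.8713989257812, -186.60325622558594), (35.5045051574707, 18.7312068939209), 70.96757507324219)
handle side ((647.6970825195312, -168.4188690185547), (25.37628936767578, 68.4756088256836), 20.985172271728516)
rim top ((577.91943359375, -163.0157470703125), (81.82920837402344, 62.17138671875), 71.84941101074219)
rim side ((579.9359741210938, -158.62753295898438), (100.54458618164062, 70.47023010253906), 72.21299743652344)
```

View pics/jig.png

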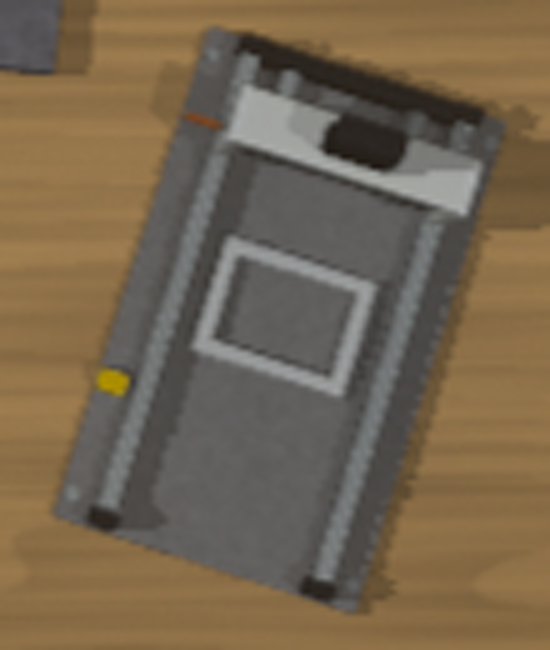

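```bash
cat > plan.py <<'E'
import sys
from h import *
from scipy.spatial.transform import Rotation as Ro
def plan(x,y,z,jaw):   # mm, jaw = world angle deg of tool z
    s=status.state(); R=Ro.from_euler("xyz",s["tcp_rot"]).as_matrix()
    d=R.T@(np.array([x,y,z])-s["eef_pos"])
    a=np.degrees(np.arctan2(R[1,2],R[0,2])); 
    turn=-((jaw-a+90)%180-90)   # tool x points down
    print("t",s["t"],"pos",s["eef_pos"].round(1),"jaw",round(a,1),"shift",d.round(1),"turn",round(turn,1),"j6",s["joints"][5].round(2),"F",s["ft_force"].round(1),"open",round(s["opening"],3),"x",R[:,0].round(3))
plan(*map(float,sys.argv[1:5]))
E
python3 plan.py 463.3 231.5 110 95.5
```

```text
t 0.2 pos [161.7 603.6 225.3] jaw 75.0 shift [ 115.4 -387.6 -281.3] turn -20.5 j6 -0.11 F [-0.2  0.6  0.2] open 1.0 x [-0.    -0.001 -1.   ]
```

apply_moves([
  [0,0,-38.8,-28.1,0],
  [0,0,-38.8,-28.1,0],
  [0,0,-38.8,-28.1,0],
  [0,0,-38.8,-28.1,0],
  [0,0,-38.8,-28.1,0],
  [0,0,-38.8,-28.1,0],
  [0,0,-38.8,-28.1,0],
  [0,0,-38.8,-28.1,0],
  [0,0,-38.8,-28.1,0],
  [0,0,-38.8,-28.1,0],
])

```text
t: 1.2
eef_pos: [464.7, 230.1, 225.7]
tcp_rot: [-0.548, 1.571, 0.761]
ft_force: [0.6, 0.9, 0.1]
opening: 0.998
```

apply_moves([
  [0,38,0,0,-7],
  [0,38,0,0,-7],
  [0,38,0,0,-6.5],
  [0,0,0,0,0],
  [0,0,0,0,0],
])

```text
t: 1.7
eef_pos: [463.9, 232.0, 112.1]
tcp_rot: [1.717, 1.57, -2.902]
ft_force: [0.8, 0.3, 0.4]
opening: 0.999
```

```bash
python3 plan.py 463.3 231.5 60 95.5
```

```text
t 1.7 pos [463.9 232.  112.1] jaw 95.3 shift [52.1  0.6 -0.4] turn -0.2 j6 -1.33 F [0.8 0.3 0.4] open 0.999 x [-0.001 -0.    -1.   ]
```

apply_moves([
  [0,30,0.6,-0.4,-0.2],
  [0,30,0,0,0],
  [0,20,0,0,0],
  [0,11,0,0,0],
  [0,0,0,0,0],
  [1,0,0,0,0],
  [1,0,0,0,0],
  [1,0,0,0,0],
  [1,0,0,0,0],
  [1,0,0,0,0],
])

```text
t: 2.7
eef_pos: [463.4, 231.5, 21.1]
tcp_rot: [-1.253, 1.57, 0.417]
ft_force: [-0.0, -1.3, 5.1]
opening: 0.67
```

apply_moves([
  [1,0,0,0,0],
  [1,0,0,0,0],
  [1,0,0,0,0],
])

```text
t: 3.0
eef_pos: [463.4, 231.5, 21.1]
tcp_rot: [-1.254, 1.57, 0.417]
ft_force: [-0.2, -0.9, 6.7]
opening: 0.668
```

```bash
python3 plan.py 577.9 -163 150 71.85
```

```text
t 3.0 pos [463.4 231.5  21.1] jaw 95.7 shift [-129.   -74.8 -403.9] turn 23.8 j6 -1.33 F [-0.2 -0.9  6.7] open 0.668 x [ 0.001  0.    -1.   ]
```

apply_moves([
  [1,-20,0,0,0],
  [1,-36,0,0,0],
  [1,-36,0,0,0],
  [1,-37,0,0,0],
  [1,0,0,0,6],
  [1,0,0,0,6],
  [1,0,0,0,6],
  [1,0,0,0,5.8],
  [1,0,0,0,0],
])

```text
t: 3.9
eef_pos: [463.1, 231.4, 149.6]
tcp_rot: [1.918, 1.571, -3.112]
ft_force: [0.6, 0.3, -0.8]
opening: 0.676
```

```bash
python3 plan.py 577.9 -163 150 71.85
```

```text
t 3.9 pos [463.1 231.4 149.6] jaw 71.8 shift [  -0.5 -232.2 -338.9] turn -0.0 j6 -0.92 F [ 0.6  0.3 -0.8] open 0.676 x [-0. -0. -1.]
```

apply_moves([
  [1,0,-16,-24,0],
  [1,0,-27,-39,0],
  [1,0,-27,-39,0],
  [1,0,-27,-39,0],
  [1,0,-27,-39,0],
  [1,0,-27,-39,0],
  [1,0,-27,-39,0],
  [1,0,-27,-39,0],
  [1,0,-20,-30,0],
  [1,0,-7.2,-11.9,0],
])

```text
t: 4.9
eef_pos: [579.1, -166.0, 149.2]
tcp_rot: [-2.058, 1.57, -0.802]
ft_force: [0.3, 1.0, -1.4]
opening: 0.67
```

apply_moves([
  [1,30,0,0,0],
  [1,30,0,0,0],
  [1,0,0,0,0],
  [1,0,0,0,0],
])

```text
t: 5.3
eef_pos: [578.6, -162.3, 89.9]
tcp_rot: [1.383, 1.57, 2.64]
ft_force: [0.6, -0.2, 0.1]
opening: 0.672
```

```bash
python3 plan.py 577.9 -163 31 71.85; python3 - <<'E'
from m import *
t=cam("top"); s=cam("side")
save(s,"s1.png",(220,120,380,260),5); save(t,"t1.png",(280,140,410,280),4)
st=status.state(); zt=st["eef_pos"][2]-21+36
try: print("stamp side",zt,rect(s,blob(s,(0,150,90),(6,255,255),(250,150,340,250))[0],zt))
except Exception as e: print(e)
E
```

```text
t 5.3 pos [ 578.6 -162.3   89.9] jaw 72.0 shift [58.9  0.4 -0.9] turn 0.2 j6 -1.64 F [ 0.6 -0.2  0.1] open 0.672 x [-0.001  0.001 -1.   ]
stamp side 106.07991717154347 ((570.6543579101562, -157.88641357421875), (64.41535949707031, 28.20452880859375), 76.92428588867188)
```

View pics/s1.png

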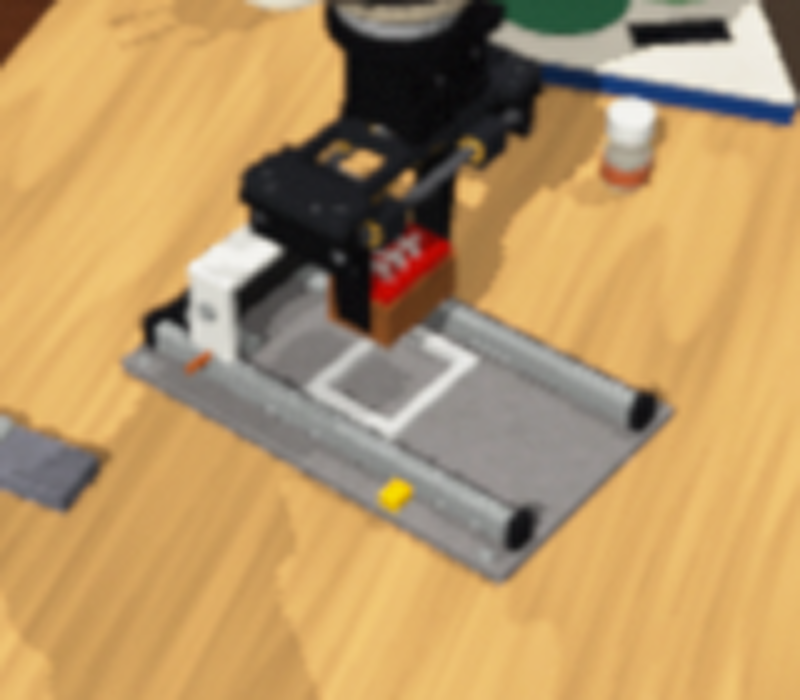

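The side crop shows the stamp held upright over the rim at crop (390,290). The roller is at home and the clip at (396,493) hasn't moved. Next I descend to just above the rim.

apply_moves([
  [1,20,0.4,-0.9,0.2],
  [1,18,0,0,0],
  [1,10,0,0,0],
  [1,0,0,0,0],
])

```text
t: 5.8
eef_pos: [577.9, -163.3, 41.5]
tcp_rot: [1.359, 1.57, 2.611]
ft_force: [-0.0, -0.1, 0.1]
opening: 0.671
```

```bash
python3 plan.py 577.9 -163 31 71.85; python3 - <<'E'
from m import *
s=cam("side"); st=status.state(); b=st["eef_pos"][2]-21
save(s,"s2.png",(260,160,340,220),10)
c,sn=np.cos(np.radians(-18.15)),np.sin(np.radians(-18.15)); P=np.array([577.9,-163])
def W(x,y,z): return [P[0]+c*x-sn*y,P[1]+sn*x+c*y,z]
pts=[W(-22,32,b),W(-22,-32,b),W(-22,32,b+30),W(-22,-32,b+30),W(-32,42,18),W(-32,-42,18),W(-24,34,18),W(-24,-34,18)]
print(((proj(s,pts)-[260,160]+.5)*10).round().tolist())
E
```

```text
t 5.8 pos [ 577.9 -163.3   41.5] jaw 71.7 shift [10.5  0.1  0.3] turn -0.1 j6 -1.64 F [-0.  -0.1  0.1] open 0.671 x [-0.001  0.    -1.   ]
[[376.0, 434.0], [510.0, 317.0], [378.0, 356.0], [513.0, 239.0], [383.0, 476.0], [557.0, 321.0], [377.0, 449.0], [519.0, 324.0]]
```

View pics/s2.png

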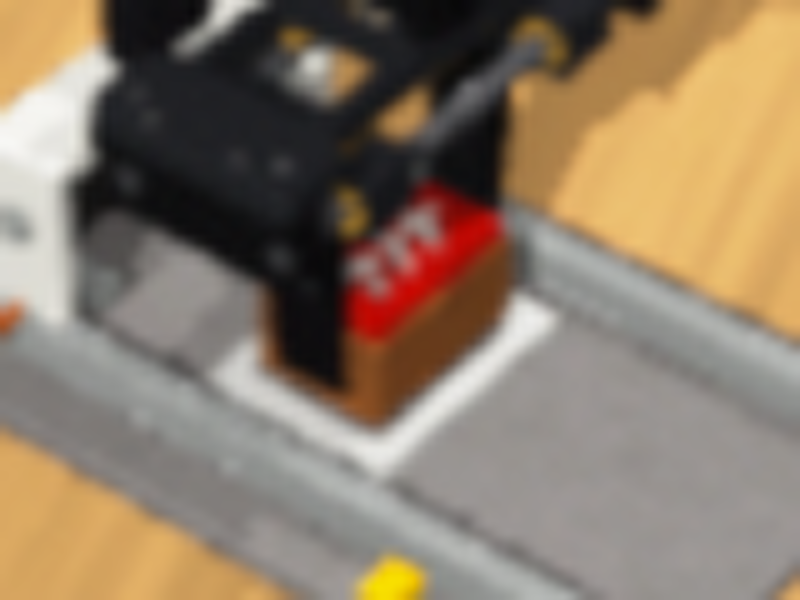

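The stamp's bottom corner is at crop (375,427), predicted (376,434). The rim corner is at (382,472), predicted (383,476). The two agree, so I lower slowly.

apply_moves([
  [1,2,0.1,0.3,-0.1],
  [1,2,0,0,0],
  [1,2,0,0,0],
  [1,0,0,0,0],
])

```text
t: 6.25
eef_pos: [578.0, -163.2, 35.6]
tcp_rot: [-0.239, 1.571, 1.014]
ft_force: [-0.4, 0.2, -1.3]
opening: 0.669
```

apply_moves([
  [1,2,0,0,0],
  [1,1.3,0,0,0],
  [1,0.7,0,0,0],
  [1,0,0,0,0],
])

```text
t: 6.65
eef_pos: [578.0, -163.2, 31.5]
tcp_rot: [1.086, 1.571, 2.339]
ft_force: [-0.4, -0.2, -1.3]
opening: 0.675
```

apply_moves([
  [1,0.4,0,0,0],
  [0.25,0,0,0,0],
  [0.21,0,0,0,0],
  [0.21,0,0,0,0],
  [0.21,0,0,0,0],
])

```text
t: 7.15
eef_pos: [578.0, -163.3, 31.3]
tcp_rot: [-0.924, 1.571, 0.329]
ft_force: [-0.9, 0.3, -0.1]
opening: 0.785
```

apply_moves([
  [0.21,-5,0,0,0],
  [0.21,-10,0,0,0],
  [0.21,-30,0,0,0],
  [0.21,-40,0,0,0],
  [0.21,-40,0,0,0],
  [0.21,-40,0,0,0],
  [0.21,-10,0,0,0],
  [0.21,0,0,0,0],
])

```text
t: 7.95
eef_pos: [578.4, -163.4, 208.5]
tcp_rot: [-1.611, 1.567, -0.358]
ft_force: [0.4, -0.2, -0.4]
opening: 0.794
```

```bash
python3 plan.py 655 -188 210 71.85; python3 - <<'E'
from m import *
s=cam("side"); t=cam("top")
for n,c,b in(("top",t,(325,190,370,235)),("side",s,(270,165,330,215))):
    try:
        r=rect(c,blob(c,(0,150,90),(6,255,255),b)[0],46); print(n,r)
    except Exception as e: print(n,e)
save(s,"s3.png",(240,130,340,225),7)
E
```

```text
t 7.95 pos [ 578.4 -163.4  208.5] jaw 71.8 shift [ -1.2 -80.5   0.5] turn -0.0 j6 -1.64 F [ 0.4 -0.2 -0.4] open 0.794 x [ 0.004 -0.001 -1.   ]
top ((569.502685546875, -133.98397827148438), (12.363327026367188, 5.8171257972717285), 71.04966735839844)
side ((577.3738403320312, -162.02503967285156), (65.6104965209961, 43.82041549682617), 70.24382019042969)
```

View pics/s3.png

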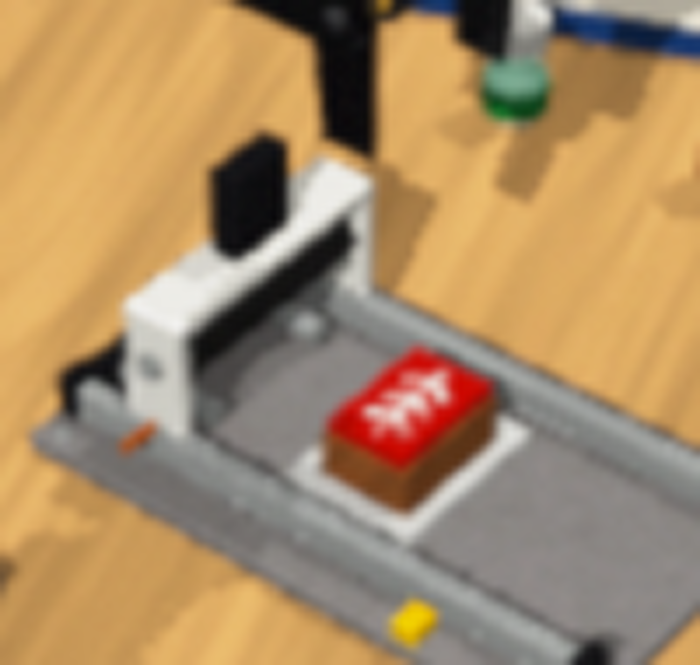

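The stamp is seated: its red face at z=46 casts to (577.4,-162.0), where the pocket is (577.9,-163). The side crop shows it inside the rim, with the roller home and the handle at crop (250,195). Next I turn the jaws 90° to grip the handle along the pull.

apply_moves([
  [0.21,0,0,0,8.5],
  [0.21,0,0,0,8.5],
  [0.21,0,0,0,8.5],
  [0.21,0,0,0,8.5],
  [0.21,0,0,0,8.5],
  [0.21,0,0,0,8.5],
  [0.21,0,0,0,8.5],
  [0.21,0,0,0,8.5],
  [0.21,0,0,0,8.5],
  [0.21,0,0,0,8.5],
])

```text
t: 9.05
eef_pos: [577.4, -163.0, 204.1]
tcp_rot: [2.965, 1.567, 2.728]
ft_force: [1.1, -0.3, -0.7]
opening: 0.792
```

apply_moves([
  [0.21,0,0,0,5],
  [0.21,0,0,0,0],
])

```text
t: 9.25
eef_pos: [577.5, -163.0, 204.4]
tcp_rot: [3.048, 1.568, 2.73]
ft_force: [0.2, 0.4, 0.2]
opening: 0.792
```

```bash
python3 plan.py 658.5 -189.2 104 -18.15
```

```text
t 9.25 pos [ 577.5 -163.   204.4] jaw -18.3 shift [100.1   0.5  85.5] turn -0.1 j6 -0.07 F [0.2 0.4 0.2] open 0.792 x [-0.003  0.001 -1.   ]
```

apply_moves([
  [0.21,0,0.5,25,0],
  [0.21,0,0,35,0],
  [0.21,0,0,25.5,0],
  [0.21,0,0,0,0],
  [0.21,25,0,0,0],
  [0.21,25,0,0,0],
  [0.21,0,0,0,0],
])

```text
t: 9.95
eef_pos: [657.2, -188.7, 152.1]
tcp_rot: [3.072, 1.564, 2.756]
ft_force: [-0.4, -1.1, -1.1]
opening: 0.788
```

```bash
python3 plan.py 658.5 -189.2 104 -18.15
```

```text
t 9.95 pos [ 657.2 -188.7  152.1] jaw -18.1 shift [48.1 -0.1  1.8] turn 0.1 j6 -0.06 F [-0.4 -1.1 -1.1] open 0.788 x [-0.007  0.003 -1.   ]
```

apply_moves([
  [0.21,20,0,1.8,0],
  [0.21,20,0,0,0],
  [0.21,8,0,0,0],
  [0.21,0,0,0,0],
  [1,0,0,0,0],
  [1,0,0,0,0],
  [1,0,0,0,0],
  [1,0,0,0,0],
  [1,0,0,0,0],
  [1,0,0,0,0],
])

```text
t: 10.95
eef_pos: [661.1, -190.1, 108.3]
tcp_rot: [0.521, 1.571, 0.204]
ft_force: [1.0, -0.5, 0.3]
opening: 0.344
```

apply_moves([
  [1,0,0,0,0],
  [1,0,0,0,0],
  [1,0,0,0,0],
])

```text
t: 11.25
eef_pos: [659.4, -189.5, 108.1]
tcp_rot: [3.099, 1.566, 2.781]
ft_force: [-9.9, 3.1, 5.3]
opening: 0.165
```

```bash
python3 plan.py 519.0 -143.6 104 -18.15
```

```text
t 11.25 pos [ 659.4 -189.5  108.1] jaw -18.2 shift [   4.8   -0.3 -147.7] turn -0.1 j6 -0.06 F [-9.9  3.1  5.3] open 0.165 x [-0.004  0.002 -1.   ]
```

The grip is on the handle (opening 15.7 mm). Now I pull, stopping short to measure.

apply_moves([
  [1,0,0,-8,0],
  [1,0,0,-15,0],
  [1,0,0,-15,0],
  [1,0,0,-15,0],
  [1,0,0,-15,0],
  [1,0,0,-15,0],
  [1,0,0,-15,0],
  [1,0,0,-15,0],
  [1,0,0,-15,0],
  [1,0,0,-12,0],
])

```text
t: 12.25
eef_pos: [528.6, -145.8, 108.1]
tcp_rot: [0.309, 1.568, -0.009]
ft_force: [11.8, 3.7, -9.0]
opening: 0.17
```

apply_moves([
  [1,0,0,-7,0],
  [1,0,0,0,0],
  [1,0,0,0,0],
  [1,0,0,0,0],
])

```text
t: 12.65
eef_pos: [522.6, -143.8, 108.1]
tcp_rot: [0.327, 1.568, 0.009]
ft_force: [12.0, 3.7, -6.5]
opening: 0.165
```

```bash
cat > chk.py <<'E'
from m import *
s=cam("side"); t=cam("top")
ux=np.array([np.cos(np.radians(-18.15)),np.sin(np.radians(-18.15))]); uy=np.array([-ux[1],ux[0]]); P=np.array([577.9,-163])
for n,c,b,b2 in(("top",t,(295,170,345,240),(300,218,325,235)),("side",s,(240,170,330,240),(285,205,315,230))):
    for nm,lo,hi,z,bb in(("pointer",(5,140,100),(17,255,255),32,b),("clip",(22,150,120),(34,255,255),20,b2)):
        try:
            cnt,_=blob(c,lo,hi,bb); r=rect(c,cnt,z); d=np.array(r[0])-P
            print(n,nm,np.array(r[0]).round(1),"size",np.round(r[1],1),"jig x,y",(d@ux).round(1),(d@uy).round(1))
        except Exception as e: print(n,nm,"none")
save(s,__import__("sys").argv[1],(240,130,340,225),7)
save(t,"t"+__import__("sys").argv[1],(280,150,400,250),6)
E
python3 plan.py 519.0 -143.6 104 -18.15; python3 chk.py s4.png
```

```text
t 12.65 pos [ 522.6 -143.8  108.1] jaw -18.2 shift [ 4.1 -0.9 -3.5] turn -0.1 j6 -0.07 F [12.   3.7 -6.5] open 0.165 x [ 0.003  0.    -1.   ]
top pointer [546.3 -73.5] size [14.2  2.5] jig x,y -57.9 75.2
top clip [541.7 -69.6] size [16.9  6.8] jig x,y -63.5 77.4
side pointer [594.2 -26. ] size [187.6 128.6] jig x,y -27.2 135.2
side clip [543.  -69.2] size [13.8 19.5] jig x,y -62.4 78.3
```

View pics/s4.png

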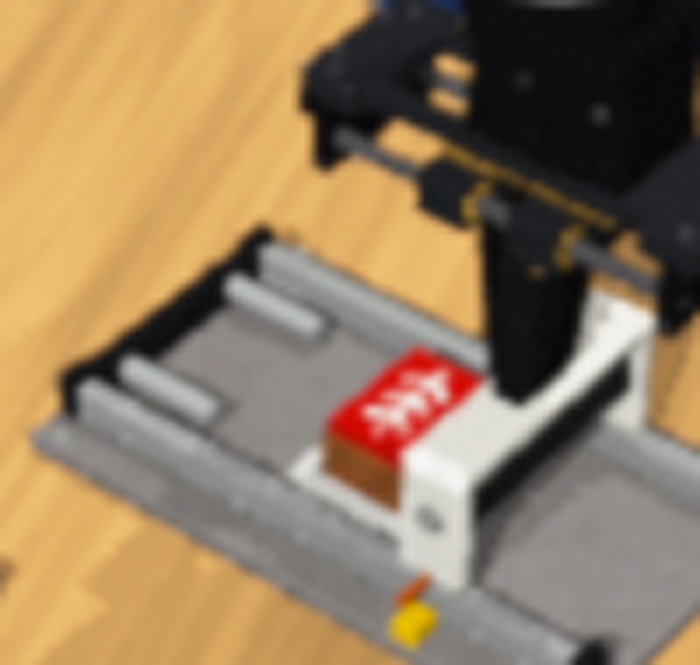

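The carriage has passed over the stamp and the stamp is undisturbed. In the crop the pointer tip (413,590) is just short of the clip (413,622). By the top camera the pointer is at jig x=-57.9 and the clip at -61.8 (initial unobstructed view), so about 4 mm remain.

apply_moves([
  [1,0,0,-2,0],
  [1,0,0,-2,0],
  [1,0,0,0,0],
  [1,0,0,0,0],
  [1,0,0,0,0],
  [1,0,0,0,0],
])

```text
t: 13.35
eef_pos: [518.9, -142.6, 108.1]
tcp_rot: [0.32, 1.568, 0.002]
ft_force: [11.5, 3.8, -7.0]
opening: 0.169
```

```bash
python3 plan.py 519.0 -143.6 104 -18.15; python3 chk.py s5.png
```

```text
t 13.35 pos [ 518.9 -142.6  108.1] jaw -18.2 shift [ 4.1 -0.9  0.4] turn -0.1 j6 -0.07 F [11.5  3.8 -7. ] open 0.169 x [ 0.003  0.    -1.   ]
top pointer [ 604.2 -140.7] size [4.7 6. ] jig x,y 18.0 29.4
top clip [547.3 -68.9] size [13.4  2.7] jig x,y -58.4 79.9
side pointer [589.1  18.9] size [132.5 183.6] jig x,y -46.0 176.3
side clip [542.4 -67.3] size [13.8 15.6] jig x,y -63.6 79.8
```

View pics/ts5.png

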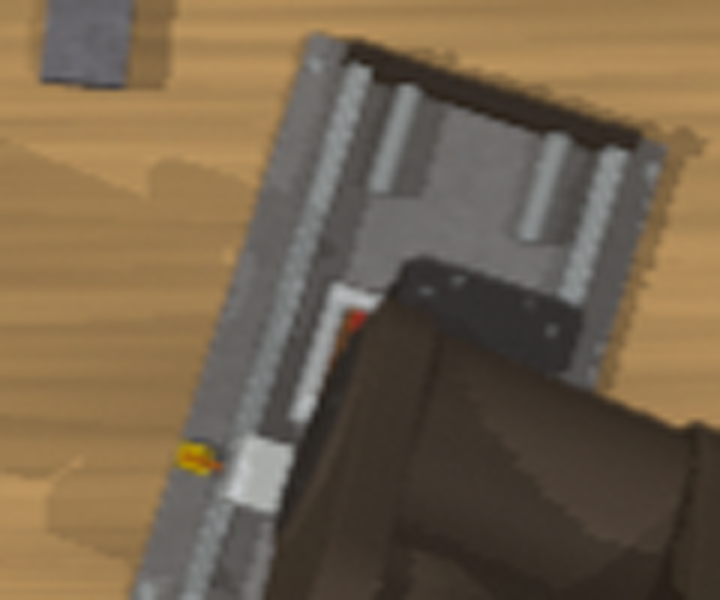

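The top crop shows the orange pointer lying across the middle of the yellow clip at (198,460). The carriage is still, with about 12 N held. I'm handing the job in.

```bash
python3 -c "
from cell import env
print(env.job_done())"
```

```text
the job is handed in; nothing more can be done
None
```

The red stamp is in the pocket, rubber face up and let go. The gripper is holding the roller handle with the orange pointer over the yellow clip, and I handed the job in at about 13.4 s.

- **Stamp:** the side camera put its rubber face at (577.4, -162.0) when cast at the seated height of 46 mm. The pocket measured (577.9, -163.0), so it is about 1 mm off centre. After the pull, the side picture showed it undisturbed.
- **Roller:** after the last 4 mm of pull, the top picture showed the pointer across the clip's middle. By arm position, the handle stopped at about -62.4 mm along the jig, against -61.8 mm for the clip, so roughly 1 mm apart. The gripper was closed to about 16 mm on the handle and carried about 12 N sideways.
- **Checks that failed:** the last automatic colour measurements of the pointer were unusable. The pointer's mask merged with the clip in the top view and picked up the table in the side view. The final alignment therefore rests on the top picture and the arm position. Masked readings of the clip shifted once the pointer partly covered it. In the pictures it looked unmoved.
- **Handle height:** the gripper sits about 4 mm higher on the handle than I planned (tool point at 108 mm instead of 104 mm). I left it there because the grip held.

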